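Square a ceramic plate in the corner stop, then load the transfer tray

TASK

Slide the rectangular white ceramic plate over the black base, without lifting it, until it sits square and home in the corner formed by the two steel stops, its long sides along the short stop. Then grip it there, lift it straight up out of the corner, and lay it gently, without dropping it, in the middle of the steel transfer tray, its long sides parallel to the tray's long sides. Leave the round disc where it lies.

Things in the scene. Friction and masses are not known exactly. Their poses are not given: they have to be found in the camera images.
- plate: The loose rectangular plate of white ceramic, 90 x 50 x 10 mm (x, y, z), about 0.11 kg. It starts lying flat on the jig's base, turned up to 0.25 rad from the jig's axes, away from the corner. Origin: centre of its underside; x along its 90 mm length, z up. A smaller square piece and a round disc of the same ceramic are not it.
- jig: Squaring jig: fixed black base 250x240x10 mm (x, y, z), 2 steel stops on it, 8 mm high. Origin: centre of underside; x away from robot, y left, z up; yaw up to 0.2 rad. Back stop along y, y -100 to 100, inner face x=90, 15 thick. Side stop along x, only x 65 to 90, inner face y=55, 12 thick; base open beyond it for a finger. Plate home: an end on the back stop, a long side on the side stop, origin at x=45, y=30, z=10 mm.
- tray: Fixed shallow steel tray, 180 x 150 mm outside (x, y), floor 4 mm thick, walls 4 mm thick, rims 12 mm high, a thin loop handle on its near end. Origin: centre of its underside, on the bench; x along its 180 mm length, away from the robot (turned up to 0.25 rad), z up. Jig and tray may stand left and right or the other way round.
- disc: A loose round disc of the same white ceramic, 44 mm across and 10 mm high, lying on the jig's base at its near left corner, well clear of the plate's way. To be left alone. Origin: centre of its underside.

How it is judged (in metres and radians):
On the way:
1. the plate has been slid home into the corner of the two stops, square to them (within 10 mm and 10 degrees), flat on the base (x of plate in the frame of jig between 0.035 and 0.055 m and y of plate in the frame of jig between 0.02 and 0.04 m and angle between the x axis of plate and the x axis of jig, either way round below 0.175 rad and z of plate in the frame of jig below 0.014 m), for 0.2 s.
At the end, for the whole second after the job is handed in: The plate lies flat and at rest on the tray's floor, its centre within 20 mm of the tray's centre along each of the tray's axes, its length within 15 degrees of the tray's length; the round disc is within 30 mm of where it began (x of plate in the frame of tray between -0.02 and 0.02 m and y of plate in the frame of tray between -0.02 and 0.02 m and angle between the x axis of plate and the x axis of tray, either way round below 0.26 rad and z of plate in the frame of tray below 0.009 m and angle between plate's own z axis and vertical below 0.06 rad and linear speed of plate below 0.02 m/s and distance of disc from where it was at the start of the episode below 0.03 m); the robot touches nothing.
It fails at once if the plate is lifted off the jig's base anywhere but straight up out of the corner (while it is 12 to 30 mm above the base, over the jig, it must be within 20 mm of its home place along each axis) (x of plate in the frame of jig between -0.15 and 0.15 m and y of plate in the frame of jig between -0.14 and 0.14 m and z of plate in the frame of jig between 0.022 and 0.04 m and not (x of plate in the frame of jig between 0.025 and 0.065 m and y of plate in the frame of jig between 0.01 and 0.05 m)).
It fails at once if the plate is dropped or thrown into the tray (faster than 0.6 m/s when less than 40 mm above the tray's floor) (x of plate in the frame of tray between -0.1 and 0.1 m and y of plate in the frame of tray between -0.09 and 0.09 m and z of plate in the frame of tray below 0.045 m and linear speed of plate above 0.6 m/s).
It fails at once if the round disc is pushed more than 30 mm from where it lay (distance of disc from where it was at the start of the episode above 0.03 m).
It also fails if it takes over 64 s, if anything falls off the work surface, if the arm or the gripper's body presses on something with over 40 N, if the wrist force passes 120 N, or if a joint passes its speed limit or range.

ROBOT

A 6-joint arm with a two-finger parallel gripper is mounted at the origin on the work surface. World frame = base frame: x ahead of the robot, y to its left, z up, the work surface at z = 0. Lengths are in mm, angles in rad, forces in N, time in s.
With the tool pointing down it reaches from about 325 to 900 mm from the base axis. Payload 6.1 kg.
Tool frame: the origin (TCP) lies on the centre line of the jaws, within the pads' length; the fingertips stand 14 mm ahead of it and the grasp point (between the pads) lies 5 mm behind it; z points along the fingers, y is the direction in which the jaws open and shut (so a half turn about z gives the same grasp; the last joint's range is limited). The gripper opens to 85 mm and grips with 20 to 120 N. Pads are 22 mm wide; open, the fingers measure 114 mm over their backs; the gripper's body (76 mm by 85 mm) begins 54 mm behind the grasp point. The pads swing forward as they close: fully open they stand 13 mm farther back than shut.
Start: joints at [-1.321, 0.22, 1.526, -0, 1.395, -0.126], TCP at [229.378, -581.379, 245.3] pointing down, gripper open.
Joint ranges: [-2.98, 2.98], [-0.91, 2.08], [0.09, 2.57], [-1.24, 4.39], [0.2, 2.65], [-2.68, 2.68]. Speed limits (rad/s): [2.57, 2.57, 3.01, 3.14, 3.14, 3.14].

INTERFACE

Orientations are given as a unit quaternion [w, x, y, z].
In Python, from cell import bot, telemetry, vision gives the robot as it stands. Calls block until the motion is done:
- bot.goto(position, orientation): joint-space move of the TCP to a pose.
- bot.move_linear(position, ori=None, speed=150, max_force=None): straight line of the TCP; ori=None keeps the orientation; speed is the mean speed in mm/s. With max_force (N) it stops when the force on the tool has changed by that much, and returns True; else False.
- bot.set_joints(angles): joint-space move.
- bot.release() and bot.grasp(newtons=None): open the fingers fully, or close them until they stop; newtons is the grip in N (None keeps the last).
- bot.sleep(seconds).
- bot.inverse_kinematics(position, orientation): joint angles nearest the present ones, or None.
- telemetry.read_state(): the state.
- vision.read_camera(name): name is "side" or "top" or "wrist"; returns (picture, depth): 400x640x3 uint8, blue, green, red; 400x640 float32, mm along the optical axis (not along the pixel's ray), 0 where there is no reading.
- vision.camera_info(name): a dict with "K" (3x3 intrinsics, pixels), "dist" ([k1, k2, p1, p2, k3] as OpenCV has them; the pictures are not rectified), "R" (3x3) and "t" (3): a world point X has camera coordinates R X + t; the wrist camera has in their place "hand_eye" (4x4, takes a point from camera to tool coordinates, whose origin is the TCP and whose axes are the flange's). Camera axes: x right, y down, z forward; pixel columns grow to the right and rows downward; lengths in mm; the calibration is good to about 2 mm. A picture is of the moment at which its call begins: read the wrist's pose just before it. camera_info takes no time and is no camera call.
A pose or a line that the arm cannot do raises bot.Unreachable and nothing moves.
- bot.sign_off(): hands the job in, once; it reports no verdict.
The state is a dict: "t": time; "joint_pos": joint angles; "qvel": joint speeds; "tau": joint torques, N m; "eef_pos": TCP position; "eef_rot": TCP orientation; "contact_force": force on the tool from outside, world axes, zero at the start; "wrist_torque": the same for the moment, N m; "grip_width": finger opening in mm.
Only numpy, scipy, OpenCV 4.12 (cv2) and the standard library are available. Lean on these libraries where they do the work, as an engineer would, in place of code of your own. Each camera call takes 0.05 s, during which the arm holds its last target. There are 200 camera calls.

## Working session

There is one attempt and no reset: what is moved stays moved. The work goes in short steps, each a Python script; the robot and the scene stay as the last script left them, time stands still between calls to the robot, and variables do not carry over. Pictures are saved under pics/ and viewed, about 8 in all and at most 12, crops included, and the job is handed in when it is done.

```bash
mkdir -p pics; ls; python3 - <<'E'
from cell import bot, telemetry, vision
import cv2,numpy as np
for n in ("top","side"):
    p,d=vision.read_camera(n); cv2.imwrite(f"pics/{n}0.png",p); np.save(f"pics/{n}0.npy",d)
    print(n,{k:np.round(v,3).tolist() for k,v in vision.camera_info(n).items()})
print({k:np.round(v,4).tolist() for k,v in vision.camera_info("wrist").items()})
s=telemetry.read_state();print(s["t"],s["eef_rot"],s["grip_width"])
E
```

```text
pics
top {'K': [[473.146, 0.0, 324.704], [0.0, 473.146, 200.85], [0.0, 0.0, 1.0]], 'dist': [-0.03, 0.0, 0.0, 0.0, 0.0], 'R': [[0.006, -1.0, -0.021], [-0.987, -0.003, -0.161], [0.161, 0.021, -0.987]], 't': [13.915, 496.61, 1028.259]}
side {'K': [[417.996, 0.0, 317.843], [0.0, 417.996, 205.622], [0.0, 0.0, 1.0]], 'dist': [-0.048, 0.0, 0.0, 0.0, 0.0], 'R': [[-0.955, -0.296, 0.013], [-0.232, 0.72, -0.654], [0.184, -0.627, -0.757]], 't': [478.503, 148.795, 693.902]}
{'K': [[293.0813, 0.0, 319.6309], [0.0, 293.0813, 203.158], [0.0, 0.0, 1.0]], 'dist': [-0.0008, 0.0, 0.0, 0.0, 0.0], 'hand_eye': [[-0.0001, -0.9596, -0.2815, 72.2618], [1.0, 0.0001, -0.0005, -0.6132], [0.0005, -0.2815, 0.9596, -128.6359], [0.0, 0.0, 0.0, 1.0]]}
0.1 [-9.11069941e-04  9.82399339e-01  1.86790540e-01 -4.62776025e-05] 85.4683379131025
```

View pics/top0.png

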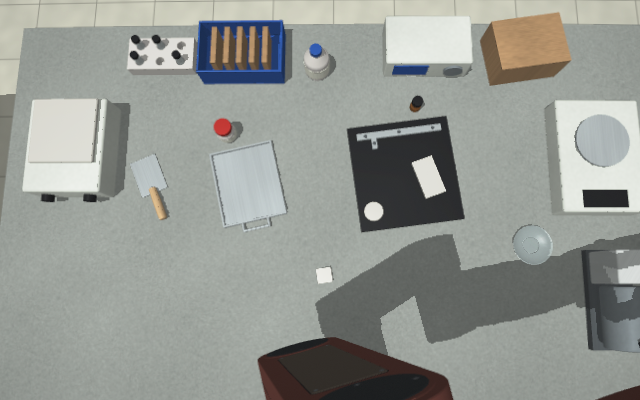

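The top view shows the jig (black, centre about 405,175) with the plate at (429,177) and the disc at (373,211). The side-stop stub is at (375,143), and the tray is at (248,185). The white square at (324,275) is the decoy.

```bash
cat > h.py <<'E'
from cell import bot, telemetry, vision
import cv2,numpy as np
from scipy.spatial.transform import Rotation as Ro
def quat(yaw): # tool down, tool x at yaw-> jaws (tool y) at yaw-90
    r=(Ro.from_euler('z',yaw)*Ro.from_euler('x',np.pi)).as_quat(); return [r[3],r[0],r[1],r[2]]
def cam(name,st=None):
    i=vision.camera_info(name); K=np.array(i["K"]); D=np.array(i["dist"],float)
    if name!="wrist": R=np.array(i["R"]); t=np.array(i["t"]); return K,D,R.T,-R.T@t
    w,x,y,z=st["eef_rot"]; Rt=Ro.from_quat([x,y,z,w]).as_matrix(); H=np.array(i["hand_eye"])
    return K,D,Rt@H[:3,:3],Rt@H[:3,3]+np.array(st["eef_pos"])
def cast(c,px,z):
    K,D,Rwc,o=c; u=cv2.undistortPoints(np.float64(px).reshape(-1,1,2),K,D).reshape(-1,2)
    r=np.c_[u,np.ones(len(u))]@Rwc.T
    return (o+r*((z-o[2])/r[:,2])[:,None])[:,:2]
def rect(P):
    c,(a,b),ang=cv2.minAreaRect(np.float32(P)); ang=np.deg2rad(ang)
    if ang>np.pi/4: ang-=np.pi/2; a,b=b,a
    return np.array(c),(a,b),ang   # a along ang (near x), b along y
def blobs(m,amin):
    return sorted([k for k in cv2.findContours(m.astype(np.uint8)*255,cv2.RETR_EXTERNAL,cv2.CHAIN_APPROX_NONE)[0] if cv2.contourArea(k)>amin],key=cv2.contourArea,reverse=True)
def shot(name,f):
    st=telemetry.read_state(); p,d=vision.read_camera(name); cv2.imwrite(f"pics/{f}.png",p); return p,d,cam(name,st)
E
python3 - <<'E'
from h import *
p=cv2.imread("pics/top0.png"); c=cam("top"); v=p.max(2); mn=p.min(2)
m=np.zeros_like(v,bool); m[100:245,330:480]=True
k=blobs((v<60)&m,2000)[0]; print("jig",rect(cast(c,k,10)))
k=blobs((mn>200)&m,100)
for q in k: print("white",cv2.boundingRect(q),rect(cast(c,q,20)))
tr=np.array([[210,152],[270,141],[287,213],[227,228]]); print("tray",rect(cast(c,tr,12)))
print(cast(c,[[375,143],[359,137],[441,127]],18))
E
```

```text
jig (array([ 568.80328369, -169.43572998]), (247.53759765625, 236.80116271972656), np.float64(0.1351287604211069))
white (412, 156, 34, 42) (array([ 557.91412354, -223.07025146]), (86.62181854248047, 49.121402740478516), np.float64(0.3579690642391098))
white (365, 203, 18, 17) (array([476.66659546, -95.26459503]), (36.9942512512207, 38.98263931274414), np.float64(0.0029214484445938185))
tray (array([545.23669434, 196.79579163]), (187.2411346435547, 144.6416473388672), np.float64(0.25101941104921305))
[[ 638.21700025 -100.6853465 ]
 [ 652.81068644  -63.21456202]
 [ 677.5279043  -256.75643289]]
```

```bash
cat >> h.py <<'E'
def look_jig(f):
    p,d,c=shot("wrist",f); v=p.max(2); mn=p.min(2)
    k=blobs(v<70,5000)[0]; J=rect(cast(c,k,10)); print("jig",J)
    inj=cv2.drawContours(np.zeros(v.shape,np.uint8),[cv2.convexHull(k)],-1,1,-1)>0
    for q in blobs((mn>190)&inj,300): print("white",cv2.boundingRect(q),rect(cast(c,q,20)))
    return p,d,c,J
E
python3 - <<'E'
from h import *
bot.goto([545,197,220],quat(0.25)); shot("wrist","tray1")
bot.goto([540,-175,220],quat(0.25)); look_jig("jig1")
s=telemetry.read_state(); print(s["t"],np.round(s["joint_pos"],2),s["eef_pos"],s["contact_force"])
a=cv2.imread("pics/tray1.png");b=cv2.imread("pics/jig1.png")
cv2.imwrite("pics/both1.png",np.hstack([a,b])[:, :]) 
cv2.imwrite("pics/both1s.png",np.vstack([a[:,80:560],b[:,80:560]])[:, :].astype(np.uint8)[::1][:800])
E
python3 -c "
import cv2;a=cv2.imread('pics/both1.png');cv2.imwrite('pics/both1v.png',cv2.resize(a,(800,250)))"
```

```text
jig (array([ 333.57836914, -225.75350952]), (240.35935974121094, 956.9423828125), np.float64(0.25189853716980504))
white (314, 253, 108, 103) (array([ 386.6328125 , -301.47058105]), (175.8826141357422, 106.41250610351562), np.float64(-0.3573842340637283))
white (227, 253, 46, 57) (array([ 401.08618164, -101.36265564]), (100.23092651367188, 40.31283950805664), np.float64(-0.38839687811575563))
white (469, 367, 48, 33) (array([ 319.73428345, -488.74990845]), (57.993507385253906, 68.5726547241211), np.float64(0.251051368982294))
white (109, 285, 44, 28) (array([329.07693481,  20.67419052]), (23.14805030822754, 63.87884521484375), np.float64(0.6870413659122604))
white (459, 273, 43, 23) (array([ 457.62664795, -401.40982056]), (19.822898864746094, 61.6528205871582), np.float64(-0.1724195737164005))
4.5417 [-0.45  0.1   1.71  0.    1.33  0.87] [ 540.34848194 -173.84014388  220.02309329] [ 0.92037853  0.0372026  -0.05387101]
```

View pics/jig1.png

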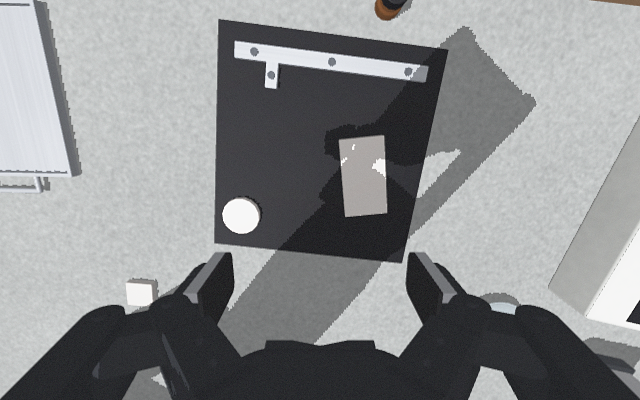

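View pics/tray1.png

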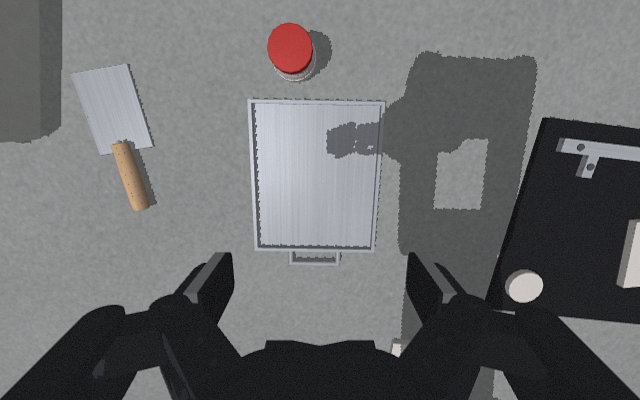

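The wrist view shows:
- **Jig:** corners at (219,20), (447,48), (402,262) and (215,242).
- **Plate:** corners at (339,139), (384,135), (387,213) and (346,217).
- **Stub:** inner face near column 278.
- **Tray:** rim corners at (248,100), (386,100), (374,250) and (255,249).

I'll cast these onto their planes.

```bash
python3 - <<'E'
from h import *
st=telemetry.read_state(); c=cam("wrist",st)
J=rect(cast(c,[[219,20],[447,48],[402,262],[215,242]],10)); print("jig",J)
p=cv2.imread("pics/jig1.png"); hsv=cv2.cvtColor(p,cv2.COLOR_BGR2HSV)
m=np.zeros(p.shape[:2],bool); m[100:235,225:395]=True
for q in blobs((p.min(2)>100)&m,300): P=rect(cast(c,q,20)); print(P, Ro.from_euler('z',-J[2]).as_matrix()[:2,:2]@(P[0]-J[0]))
toj=lambda px,z:(Ro.from_euler('z',-J[2]).as_matrix()[:2,:2]@(cast(c,px,z)-J[0]).T).T
print("stub/back in jig",toj([[279,67],[277,88],[265,87],[425,81],[234,57]],18))
st2=dict(st); st2["eef_pos"]=[545,197,220]; q=quat(.25); st2["eef_rot"]=q
T=rect(cast(cam("wrist",st2),[[248,100],[386,100],[374,250],[255,249]],12)); print("tray",T)
print(st["eef_rot"],q)
E
```

```text
jig (array([ 570.37530518, -165.91239929]), (248.51841735839844, 238.1360321044922), np.float64(0.14091514367957658))
(array([ 558.92425537, -219.62738037]), (90.5386734008789, 50.4188346862793), np.float64(0.3544021927226258)) [-18.88177421 -51.57426041]
(array([479.09890747, -93.81364441]), (45.59235382080078, 40.23340606689453), np.float64(0.16071661191167)) [-80.2454393   84.20380458]
stub/back in jig [[  85.73145039   52.5533649 ]
 [  65.21860581   53.19617918]
 [  64.81013862   65.83375478]
 [  89.15386055 -100.45082623]
 [  90.05157451   99.13531932]]
tray (array([545.35168457, 202.68955994]), (179.504150390625, 149.72201538085938), np.float64(0.23086186153461924))
[-1.59439156e-04  9.92106423e-01  1.25398619e-01  8.14140252e-05] [np.float64(6.075458486469343e-17), np.float64(0.9921976672293291), np.float64(0.1246747333852277), np.float64(7.63412565873844e-18)]
```

```bash
python3 - <<'E'
from h import *
y=.354; g=np.array([559,-219.6])-5*np.array([np.cos(y),np.sin(y)])
bot.goto([*g,80],quat(y))
print(bot.move_linear([*g,24],speed=60,max_force=8))
s=telemetry.read_state(); print(s["t"],s["eef_pos"],np.round(s["contact_force"],1))
bot.grasp(25)
s=telemetry.read_state(); print(s["t"],s["eef_pos"],np.round(s["contact_force"],1),s["grip_width"])
p,d,c=shot("wrist","g1"); shot("side","g1s")
E
```

```text
False
6.2667 [ 554.68332278 -221.54294952   24.43024425] [-0.6  0.4  0.4]
6.7 [ 554.67416199 -221.55038067   24.63634609] [-0.8  0.6  4.4] 48.901719664178344
```

View pics/g1.png

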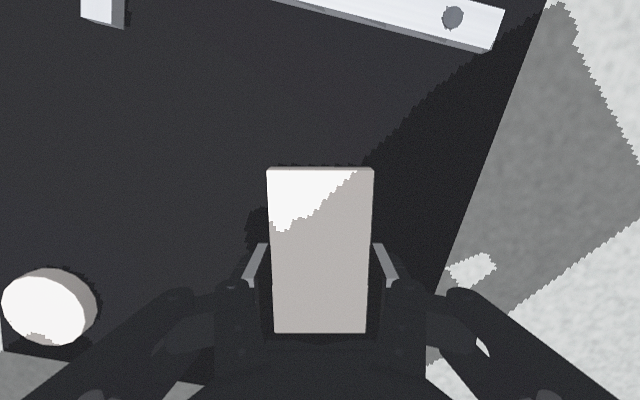

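The plate is gripped at a width of 48.9, with one pad on each long side, and it is still flat. Now I'll drag it to just short of the corner, turning it square on the way, then push into the back stop and the side stop with a force guard.

```bash
python3 - <<'E'
from h import *
y=.141; J0=np.array([570.4,-165.9]); R=np.array([[np.cos(y),-np.sin(y)],[np.sin(y),np.cos(y)]])
def w(px,py): return [*(J0+R@[px-5,py]),24.3]
def rep(n,r):
    s=telemetry.read_state(); e=R.T@(np.array(s["eef_pos"][:2])-J0)+[5,0]
    print(n,r,round(s["t"],2),"plate in jig",e.round(1),"z",round(s["eef_pos"][2],1),np.round(R.T@np.array(s["contact_force"][:2]),1),round(s["contact_force"][2],1),s["grip_width"])
rep("turn",bot.move_linear(w(34,18),quat(y),speed=60,max_force=25))
rep("x",bot.move_linear(w(54,18),speed=20,max_force=10))
s=telemetry.read_state(); e=R.T@(np.array(s["eef_pos"][:2])-J0)+[5,0]
rep("y",bot.move_linear(w(e[0],40),speed=20,max_force=10))
shot("wrist","home1"); shot("top","home1t")
E
```

```text
turn False 8.42 plate in jig [34.3 17.8] z 24.6 [-1.6 -1.1] 4.5 49.006476119816426
x True 9.1 plate in jig [45.6 18.3] z 24.6 [-1.5  0. ] 5.1 48.87113595367884
y True 9.77 plate in jig [45.7 28.3] z 24.7 [ 0.2 -1.4] 1.8 49.30239583132626
```

View pics/home1.png

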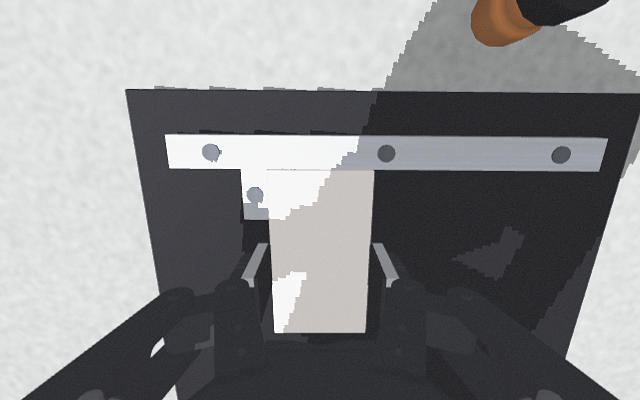

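The plate's end lies flush on the back stop (row about 170) and its side is against the stub (column about 268). Its pose in the jig is (45.7, 28.3), square, as it should be. Next: re-grip, lift straight up, and look at the tray again.

```bash
python3 - <<'E'
from h import *
bot.sleep(.4); bot.release(); bot.sleep(.3); bot.grasp(45); bot.sleep(.2)
s=telemetry.read_state(); print(s["t"],s["eef_pos"],np.round(s["contact_force"],1),s["grip_width"])
x,y,z=s["eef_pos"]
print(bot.move_linear([x,y,90],speed=50,max_force=40))
bot.move_linear([x,y,200],speed=150)
s=telemetry.read_state(); print(s["t"],s["eef_pos"],np.round(s["contact_force"],1),s["grip_width"])
bot.goto([500,190,220],quat(.231)); bot.sleep(.3)
s=telemetry.read_state(); print(s["t"],s["eef_pos"],s["eef_rot"],s["grip_width"])
shot("wrist","tray2")
E
```

```text
11.6583 [ 606.89404356 -133.1777195    25.32215094] [-2.   1.3  6.3] 48.335197347824014
False
13.9917 [ 606.18987575 -132.94196244  198.77178956] [-0.4 -0.3 -1.6] 48.45526820770147
15.575 [500.38223209 189.26041535 219.88494997] [ 6.11966749e-05  9.93412110e-01  1.14596542e-01 -9.05737209e-05] 48.22003935042218
```

View pics/tray2.png

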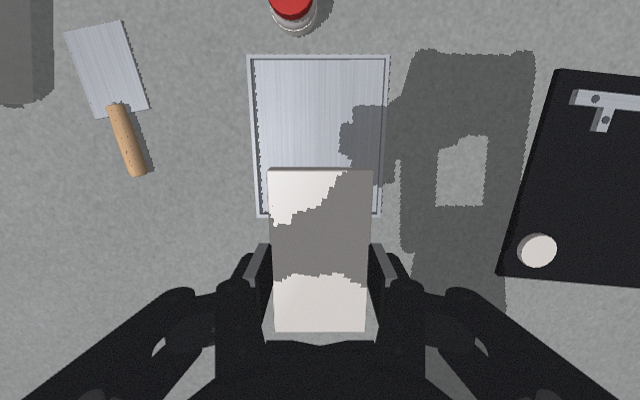

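The plate is held level. The tray rim corners are at (247,55), (391,56), (381,217) and (257,217); the plate corners are at (266,169), (374,169), (366,331) and (274,331).

```bash
python3 - <<'E'
from h import *
s=telemetry.read_state(); c=cam("wrist",s)
T=rect(cast(c,[[247,55],[391,56],[381,217],[257,217]],12)); print("tray",T)
P=rect(cast(c,[[266,169],[374,169],[366,331],[274,331]],214.6)); print("plate",P)
off=P[0]-np.array(s["eef_pos"][:2]); yt=T[2]; print("off",off)
assert np.linalg.norm(off)<15 and abs(T[1][0]-180)<6 and abs(T[1][1]-150)<6
a=yt-.231; off=np.array([[np.cos(a),-np.sin(a)],[np.sin(a),np.cos(a)]])@off
g=T[0]-off; y=yt
bot.goto([*g,120],quat(y)); bot.move_linear([*g,45],speed=80)
print(bot.move_linear([*g,18],speed=20,max_force=5))
s=telemetry.read_state(); print(s["t"],s["eef_pos"],np.round(s["contact_force"],1),s["grip_width"])
E
```

```text
tray (array([543.80334473, 201.33755493]), (178.47091674804688, 150.4884033203125), np.float64(0.23001996973501795))
plate (array([504.68643188, 191.08491516]), (89.19903564453125, 50.26408004760742), np.float64(0.23028485439493995))
off [4.40443465 1.65179732]
True
18.4083 [539.290731   199.64847206  19.34734703] [ 0.  -0.2  4.5] 48.15604594797354
```

Contact came at TCP z 19.35, against an expected 19.3, so the plate is on the tray floor. I'll release, back off and check.

```bash
python3 - <<'E'
from h import *
bot.release(); bot.sleep(.2)
s=telemetry.read_state(); x,y,z=s["eef_pos"]; print(s["grip_width"])
bot.move_linear([x,y,110],speed=80); bot.goto([470,185,220],quat(.23)); bot.sleep(.3)
p,d,c=shot("wrist","fin"); shot("top","fint")
s=telemetry.read_state();print(s["t"],np.round(s["contact_force"],1))
E
```

```text
85.51419407438617
21.35 [-0.8 -0.3 -1.6]
```

View pics/fin.png

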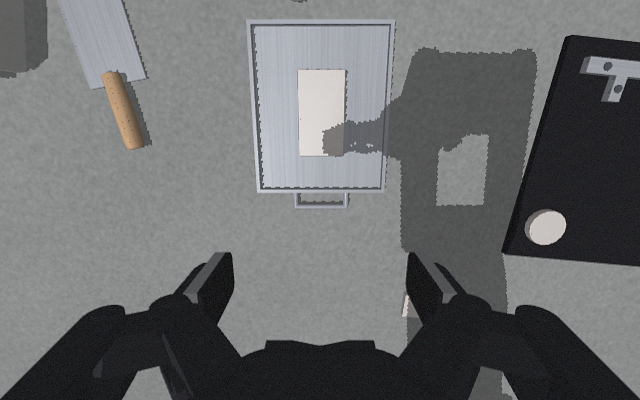

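The plate lies in the tray with corners (298,69), (345,69), (345,156) and (300,156). The rim corners are (247,19), (396,20), (384,192) and (258,192). The gripper is clear and the disc is still in its corner. I'll run one numeric check, then hand in.

```bash
python3 - <<'E'
from h import *
s=telemetry.read_state(); c=cam("wrist",s)
T=rect(cast(c,[[247,19],[396,20],[384,192],[258,192]],12)); P=rect(cast(c,[[298,69],[345,69],[345,156],[300,156]],14))
a=T[2]; e=np.array([[np.cos(a),np.sin(a)],[-np.sin(a),np.cos(a)]])@(P[0]-T[0]); print(T,P,e,P[2]-a)
p=cv2.imread("pics/fint.png"); m=np.zeros(p.shape[:2],bool); m[190:230,350:400]=True
for q in blobs((p.min(2)>200)&m,50): print("disc",rect(cast(cam("top"),q,20))[0],"was 476.7,-95.3")
if np.abs(e).max()<14 and abs(P[2]-a)<.15: bot.sign_off(); print("signed off")
E
```

```text
(array([544.40869141, 201.83399963]), (179.68829345703125, 150.14010620117188), np.float64(0.22419871571102507)) (array([543.23931885, 199.85958862]), (90.75706481933594, 50.97626876831055), np.float64(0.23391707322667177)) [-1.57906749 -1.66501558] 0.009718357515646703
disc [476.66665649 -95.28309631] was 476.7,-95.3
the job is handed in; nothing more can be done
signed off
```

The plate is in the middle of the tray and the job is handed in; `sign_off` gives no verdict, so these are my own checks.

I gripped the plate lightly where it lay and slid it flat over the base, turning it square on the way. I pushed it into the back stop and then the side stop with a force guard. At home I opened the gripper and gripped again, lifted straight up, lowered onto the tray floor until contact, and backed off.

- **Home in the corner:** the plate sat at about (45.7, 28.3) mm in the jig frame, square and flush on both stops in the picture.
- **In the tray:** its centre is about 1.6 mm and 1.7 mm off the tray's centre along the two axes, and its length is about 0.01 rad off the tray's.
- **Disc:** it has not moved measurably.
- **Time:** about 21 s on the robot's clock, with the gripper clear of everything.

Two checks disagreed slightly:
- **Jig side stop:** it measured about 2 mm nearer than its nominal face at y = 55 mm.
- **Tray position:** my first rough fix from the overhead camera differed from the wrist camera by about 5 mm in y. I placed the plate by the wrist camera.

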